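# Load the bead shaker, cap the tubes and set its dial

## Robot

A 6-joint arm with a two-finger parallel gripper is mounted at the origin on the work surface. World frame = base frame: x ahead of the robot, y to its left, z up, the work surface at z = 0. Lengths are in m, angles in rad, forces in N, time in s.
With the tool pointing down it reaches from about 0.3 to 0.75 m from the base axis. Payload 8.5 kg.
Tool frame: the origin (TCP) lies midway between the tips of the shut fingers; the grasp point (between the pads) lies 19 mm behind it (r.hold_point_z is the distance from the TCP to the grasp point, in m); z points along the fingers, y is the line along which they close (so a half turn about z gives the same grasp; the last joint's range is limited). The gripper opens to 85 mm and grips with 20 to 120 N. Pads are 22 mm wide; open, the fingers measure 114 mm over their backs; the gripper's body (76 mm by 85 mm) begins 54 mm behind the grasp point. The pads swing forward as they close: fully open they stand 13 mm farther back than shut.
Start: joints at [0.91, 0.381, 1.297, -0, 1.464, -0.215], TCP at [0.237, 0.496, 0.231] pointing down, gripper open.
Joint ranges: [-3.11, 3.11], [-0.89, 2.33], [0.22, 2.48], [-1.42, 4.56], [0.17, 2.85], [-2.88, 2.88]. Speed limits (rad/s): [2.39, 2.39, 3.14, 3.14, 3.14, 3.14].

## Interface

Orientations are given as a unit quaternion [w, x, y, z].
In Python, from station import r, read_camera, ticket gives the robot as it stands.
- The arm moves only by the tool jog_arm, never from a script. Its argument "plan" is one flat list of numbers, 4 for each row, row after row: the shift along the tool's x, y, z in units of 1 m (1.0 is 1 m), then the turn about the tool's z in units of 180 degrees (1.0 is 180 degrees). A call has 1 to 12 rows; each row shifts and turns the commanded pose from where the row before left it, along the tool's axes as they then stand; what a row does not reach is not made up. A row lasts 1/8 s, in which the tool goes at most 62.5 mm and 10.7 degrees, less where a joint would pass 70% of its speed; a pose out of reach is approached as far as the arm can. A call with a number of a shift or a turn outside -1 to 1 is refused whole. A call with a gripper value outside its range is refused whole. "gripper" is the opening, from 0 (shut) to 1 (fully open), set as the call begins (left out, the last holds). The fingers move at their own pace and stop on an object; "grip_force" is the grip in N (left out, the last holds). Time passes only in rows, so rows that do not move let the fingers close. It gives the time, the measured TCP pose, the force, the opening and the grip force at its end, in the units of the state.
- r.observe(): the state, without advancing time (a new reading comes with each control period).
- read_camera(name): name is "scene" or "top" or "wrist"; returns a dict with "image" (384x512x3 uint8, red, green, blue), "camera_matrix" (3x3 intrinsics, pixels), "R" (3x3) and "t" (3): a world point X has camera coordinates R X + t. Camera axes: x right, y down, z forward; pixel columns grow to the right and rows downward; lengths in m; the calibration is good to about 2 mm. A picture is of the moment at which its call begins. There is no depth.
- ticket.job_done(): hands the job in; it is judged then, once.
The state is a dict: "time_s": time; "joint_positions": joint angles; "joint_velocities": joint speeds; "effort": joint torques, N m; "eef_pos": TCP position; "tool_rot": TCP orientation; "force": force on the tool from outside, world axes, zero at the start; "ft_torque": the same for the moment, N m; "width": finger opening in m; "grip_force": force on a finger pad.
Only numpy, scipy, OpenCV 4.12 (cv2) and the standard library are available. Lean on these libraries where they do the work, as an engineer would, in place of code of your own. Each camera call takes 0.05 s, during which the arm holds its last target. There are 200 camera calls.

## Task

Load the bead shaker: flick open the caps you need and put every bead from the grey mat into the tube whose cap has its colour (how many beads there are changes). Then press all three caps fully shut, also one that was left open over an empty tube, and only when everything is shut turn the shaker's dial until its white pointer stands at the red mark. Leave the pliers, spool, glue bottle and jar as they are.

Things in the scene. Friction and masses are not known exactly. Their poses are not given: they have to be found in the camera images.
- shaker: Fixed bead shaker; origin on the bench under its middle, +x away from the robot, +y left. White deck 150 x 390 mm (y -190 to +200), top at 45 mm. Tubes stand on it at x = 0, y = -125, -40, +45 mm, in changing order; rack rails 36 mm before and behind that line, tops at 94 mm. Grey dial console 120 x 100 mm at x = 0, y = +145 mm, top at 105 mm above the bench, the dial at its centre.
- dial (a joint): Black dial: 0 = white pointer line towards the shaker's -x (the robot); grows clockwise seen from above, -0.3 to 3.3 rad; stays where left (friction 0.06 N m). Skirt disc of radius 34 mm, 6 mm thick, with a grip bar along the pointer line: 46 mm long, 14 mm thick, from 6 to 40 mm above the console top.
- dial_grip (a point): Point on the dial's axis, 28 mm above the console top (12 mm below the grip bar's top), to pinch the bar across its 14 mm; the point's x axis runs along the bar, away from the pointer end.
- dial_pointer (a point): Outer end of the white pointer line, on the skirt's edge, 34 mm from the dial's axis.
- mark_tip (a point): Inner tip of the red index tab that lies on the console beside the dial's skirt: 34 mm from the dial's axis, at the pointer's height; the pointer's end comes to this point when the dial is set. Its direction changes, 1.3 to 2.3 rad clockwise of the shaker's -x.
- tube_red: Clear tube with the red hinged cap, fixed in the rack: outside 58 mm, inside 52 mm across, 85 mm high with a 4 mm floor (rim 130 mm above the bench). Origin centre of its underside, z up, +x to its hinge (away from the robot). The hinge line runs along its y, at x = +31 mm, z = 85 mm.
- cap_red (a joint): Hinge angle of the red cap: 0 = shut flat on the rim, grows as it opens up and over away from the robot to 2.3 rad at most; above about 1.8 rad the mouth is free from above. Stiff (0.03 N m of friction, no spring): it stays at any angle.
- fin_red (a point): Grip point in the upright thumb fin of the red cap. Fin: 16 mm long (tube's x), 10 mm thick (tube's y, the hinge direction), 32 mm tall on the 7 mm thick, 60 mm wide cap. This point is 9 mm below its top; when shut it is 52 mm before the hinge line and 30 mm above it. Pinched from above across the 10 mm, the fin pivots between the pads as the cap swings.
- tube_blue: Clear tube with the blue hinged cap, fixed in the rack: outside 58 mm, inside 52 mm across, 85 mm high with a 4 mm floor (rim 130 mm above the bench). Origin centre of its underside, z up, +x to its hinge (away from the robot). The hinge line runs along its y, at x = +31 mm, z = 85 mm.
- cap_blue (a joint): Hinge angle of the blue cap: 0 = shut flat on the rim, grows as it opens up and over away from the robot to 2.3 rad at most; above about 1.8 rad the mouth is free from above. Stiff (0.03 N m of friction, no spring): it stays at any angle.
- fin_blue (a point): Grip point in the upright thumb fin of the blue cap. Fin: 16 mm long (tube's x), 10 mm thick (tube's y, the hinge direction), 32 mm tall on the 7 mm thick, 60 mm wide cap. This point is 9 mm below its top; when shut it is 52 mm before the hinge line and 30 mm above it. Pinched from above across the 10 mm, the fin pivots between the pads as the cap swings.
- tube_yellow: Clear tube with the yellow hinged cap, fixed in the rack: outside 58 mm, inside 52 mm across, 85 mm high with a 4 mm floor (rim 130 mm above the bench). Origin centre of its underside, z up, +x to its hinge (away from the robot). The hinge line runs along its y, at x = +31 mm, z = 85 mm.
- cap_yellow (a joint): Hinge angle of the yellow cap: 0 = shut flat on the rim, grows as it opens up and over away from the robot to 2.3 rad at most; above about 1.8 rad the mouth is free from above. Stiff (0.03 N m of friction, no spring): it stays at any angle.
- fin_yellow (a point): Grip point in the upright thumb fin of the yellow cap. Fin: 16 mm long (tube's x), 10 mm thick (tube's y, the hinge direction), 32 mm tall on the 7 mm thick, 60 mm wide cap. This point is 9 mm below its top; when shut it is 52 mm before the hinge line and 30 mm above it. Pinched from above across the 10 mm, the fin pivots between the pads as the cap swings.
- bead_red1_center (a point): Centre of a chunky red bead: square barrel 32 mm long, 22 x 22 mm with its long edges bevelled 4 mm, 10 to 17 g, its length along the point's x axis; lying on the 3 mm thick felt mat its centre is 14 mm above the bench. None if absent.
- bead_red2_center (a point): Centre of a chunky red bead: square barrel 32 mm long, 22 x 22 mm with its long edges bevelled 4 mm, 10 to 17 g, its length along the point's x axis; lying on the 3 mm thick felt mat its centre is 14 mm above the bench. None if absent.
- bead_blue1_center (a point): Centre of a chunky blue bead: square barrel 32 mm long, 22 x 22 mm with its long edges bevelled 4 mm, 10 to 17 g, its length along the point's x axis; lying on the 3 mm thick felt mat its centre is 14 mm above the bench. None if absent.
- bead_blue2_center (a point): Centre of a chunky blue bead: square barrel 32 mm long, 22 x 22 mm with its long edges bevelled 4 mm, 10 to 17 g, its length along the point's x axis; lying on the 3 mm thick felt mat its centre is 14 mm above the bench. None if absent.
- bead_yellow1_center (a point): Centre of a chunky yellow bead: square barrel 32 mm long, 22 x 22 mm with its long edges bevelled 4 mm, 10 to 17 g, its length along the point's x axis; lying on the 3 mm thick felt mat its centre is 14 mm above the bench. None if absent.
- bead_yellow2_center (a point): Centre of a chunky yellow bead: square barrel 32 mm long, 22 x 22 mm with its long edges bevelled 4 mm, 10 to 17 g, its length along the point's x axis; lying on the 3 mm thick felt mat its centre is 14 mm above the bench. None if absent.
- pliers: Bystander: small pliers with orange handles, 145 mm long, 14 mm high, lying near the front of the shaker; origin under their middle.
- spool: Bystander: red thread spool 48 mm wide, 55 mm high, upright; origin centre of underside.
- glue: Bystander: white glue bottle with orange cap, 44 mm wide, 100 mm high, upright behind; origin centre of underside.
- bead_jar: Bystander: amber glass jar with steel lid, 64 mm wide, 85 mm high, upright; origin centre of underside.
Mind the look-alikes: they are no part of the job. Leave any brown, green or turquoise look-alike of the part that bears bead_blue2_center alone.

How it is judged:
By the outcome, as a careful person would: the job done as asked, in the order asked, and still so for the second after the job is handed in, with the robot touching nothing.
Of bead_red1, bead_red2, bead_blue1, bead_blue2, bead_yellow1, bead_yellow2 only 4 to 5 are there at a start; the rules pass over those that are not, and their reading is None.
At some moment in a run one of bead_red1, bead_red2, bead_blue1, bead_blue2, bead_yellow1, bead_yellow2 may be knocked a few centimetres aside while the robot is not near it.
It also fails if it takes over 210 s, if anything falls off the work surface, if the arm or the gripper's body presses on something with over 40 N, if the wrist force passes 120 N, or if a joint passes its speed limit or range.

## Working session

There is one attempt and no reset: what is moved stays moved. The work goes in short steps, Python scripts to look and compute and a tool call to move; the robot and the scene stay as the last step left them, time stands still between calls to the robot, and variables do not carry over. Pictures are saved under pics/ and viewed, at most 15 in all, crops included, and the job is handed in when it is done.

Besides the shell and the picture viewer there is one more tool, called after ">>>" as a command line: name --argument value ..., lists and objects as JSON in quotes. jog_arm: Moves the arm, as the interface text tells. Shifts and turns lie within -1 to 1; 1 stands for 1 m of shift or 180 degrees of turn. Its arguments: {"type":"object","properties":{"plan":{"type":"array","items":{"type":"number"}},"gripper":{"type":"number"},"grip_force":{"type":"number"}},"required":["plan"]}

```bash
ls; mkdir -p pics
python3 - <<'E'
from station import r, read_camera
import cv2,numpy as np,pickle
s=r.observe();print(s['time_s'],s['eef_pos'],s['tool_rot'],s['width'],r.hold_point_z)
d={}
for n in("scene","top","wrist"):
    c=read_camera(n);d[n]=c
    cv2.imwrite(f"pics/{n}0.png",c["image"][:,:,::-1])
    print(n,np.round(c["R"],3).tolist(),np.round(c["t"],3),c["camera_matrix"][0,0])
pickle.dump(d,open("d0.pkl","wb"))
E
```

```text
pics
0.0 [0.23697748 0.49599602 0.23071223] [-3.06077521e-04  2.21074321e-01  9.75256689e-01 -6.64721296e-04] 0.0851961692230852 0.0187
scene [[0.539, 0.842, 0.002], [0.676, -0.431, -0.598], [-0.503, 0.324, -0.801]] [-0.359 -0.277  1.269] 380.46505132192897
top [[-0.013, -1.0, -0.011], [-0.992, 0.015, -0.127], [0.128, 0.009, -0.992]] [0.085 0.551 1.544] 489.715640749783
wrist [[0.431, 0.902, -0.001], [0.863, -0.412, 0.292], [0.263, -0.127, -0.956]] [-0.549 -0.037  0.38 ] 327.1142478515879
```

View pics/scene0.png

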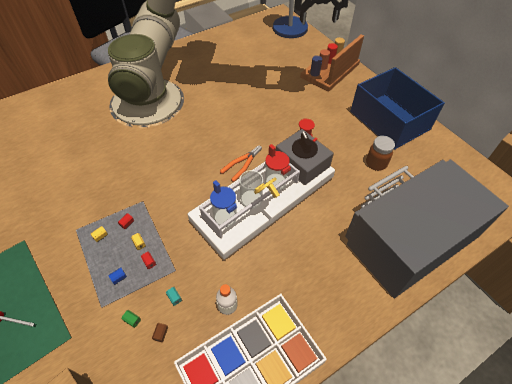

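View pics/top0.png

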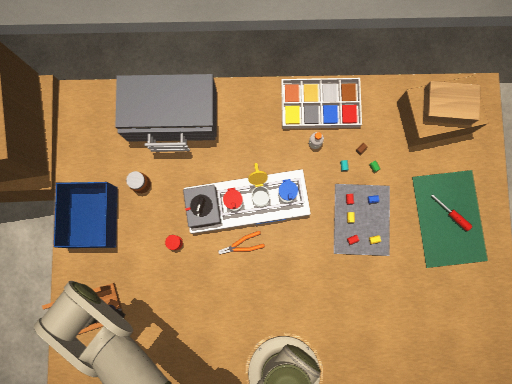

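The scene picture shows five beads on the grey mat: red (126,221), red (148,260), yellow (98,233), yellow (138,240) and blue (117,275). In the top picture they are red (350,200), blue (374,199), yellow (351,217), red (353,240) and yellow (376,240). The look-alikes lie off the mat in the top picture: turquoise (345,166), green (375,167) and brown (362,148). The tubes from the dial outwards are red (shut), yellow (open) and blue (shut).

```bash
cat > h.py <<'E'
import cv2,numpy as np
def ray(c,px):
    K=c["camera_matrix"];d=np.linalg.solve(K,np.array([px[0],px[1],1.]));R=np.array(c["R"]);return -R.T@np.array(c["t"]),R.T@d
def on(c,px,z):
    o,d=ray(c,px);return o+d*(z-o[2])/d[2]
def proj(c,X):
    q=c["camera_matrix"]@(np.array(c["R"])@np.array(X)+c["t"]);return q[:2]/q[2]
H={'red':[(0,8),(172,180)],'yellow':[(22,34)],'blue':[(102,120)]}
def mask(img,col,smin=130,vmin=60):
    h=cv2.cvtColor(img,cv2.COLOR_RGB2HSV);m=0
    for a,b in H[col]: m=m|cv2.inRange(h,(a,smin,vmin),(b,255,255))
    return m
def blobs(img,col,k=4,amin=20,**kw):
    big=cv2.resize(img,None,fx=k,fy=k,interpolation=cv2.INTER_CUBIC)
    out=[]
    for ct in cv2.findContours(mask(big,col,**kw),cv2.RETR_EXTERNAL,cv2.CHAIN_APPROX_NONE)[0]:
        if cv2.contourArea(ct)>amin*k*k: out.append((ct.reshape(-1,2)+.5)/k-.5)
    return out
def beadfit(c,ct,z=.025):
    P=np.array([on(c,p,z)[:2] for p in ct],np.float32)
    (x,y),(w,h),a=cv2.minAreaRect(P*1000)
    if w<h:w,h,a=h,w,a+90
    return x,y,w,h,(a+90)%180-90
E
python3 - <<'E'
import pickle,cv2,numpy as np
from h import *
d=pickle.load(open('d0.pkl','rb'));c=d['top'];im=c['image']
for col in H:
    for ct in blobs(im,col):
        m=ct.mean(0)
        if 330<m[0]<392 and 180<m[1]<260: print(col,m.round(1),np.round(beadfit(c,ct),1))
# deck
h=cv2.cvtColor(im,cv2.COLOR_RGB2HSV)
m=cv2.inRange(h,(0,0,170),(180,50,255));m[:, :175]=0;m[:,320:]=0;m[:160]=0;m[245:]=0
ct=max(cv2.findContours(cv2.morphologyEx(m,cv2.MORPH_CLOSE,np.ones((3,3))),cv2.RETR_EXTERNAL,cv2.CHAIN_APPROX_NONE)[0],key=cv2.contourArea)
P=np.array([on(c,p,.045)[:2]*1000 for p in ct.reshape(-1,2)],np.float32)
print(cv2.minAreaRect(P));print(cv2.boxPoints(cv2.minAreaRect(P)))
a=cv2.resize(im[160:260,175:400],(800,356),interpolation=cv2.INTER_CUBIC)
cv2.imwrite('pics/z1.png',a[:,:,::-1])
E
```

```text
red [352.7 239.3] [ 413.7 -227.4   35.7   23.5  -68.2]
red [349.5 198.6] [ 545.4 -221.4   33.8   24.5    3. ]
yellow [374.8 238.9] [ 413.8 -297.5   35.3   21.8  -77.7]
yellow [350.6 216.9] [ 485.7 -222.8   33.3   21.7   -2.2]
blue [373.1 198.7] [ 543.9 -298.3   34.    22.5  -85.1]
((541.1378173828125, 111.67062377929688), (148.12203979492188, 388.2733459472656), 8.134039878845215)
[[440.3536  293.3754 ]
 [495.29013 -90.99184]
 [641.922   -70.03415]
 [586.9855  314.33307]]
```

View pics/z1.png

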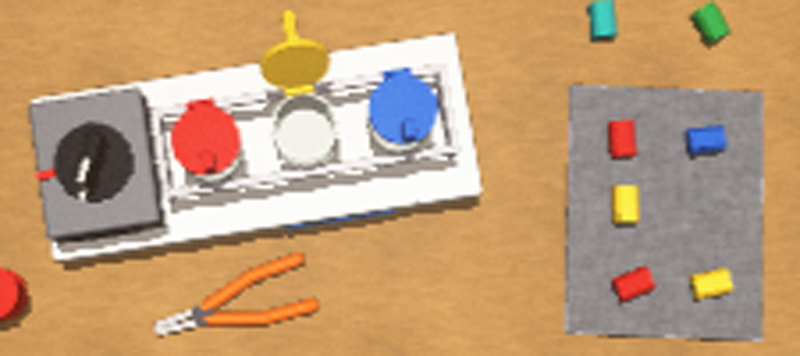

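Zoomed crop: the mat holds two red, two yellow and one blue bead, and the turquoise and green parts lie off the mat, so they are look-alikes. The yellow cap is open, the red and blue caps look shut, and the dial's red mark is at crop (45,175). Next I check the shaker pose against the fins and dial in both views.

```bash
cat >> h.py <<'E'
YAW=np.deg2rad(8.13);O=np.array([.5418,.1067])
def sh(x,y,z):
    c,s=np.cos(YAW),np.sin(YAW);return np.array([O[0]+c*x-s*y,O[1]+s*x+c*y,z])
E
python3 - <<'E'
import pickle,cv2,numpy as np
from h import *
d=pickle.load(open('d0.pkl','rb'))
ims=[]
for n,b in(('top',(180,150,315,250)),('scene',(180,110,345,255))):
    c=d[n];x0,y0,x1,y1=b;k=4
    a=cv2.resize(c['image'][y0:y1,x0:x1],None,fx=k,fy=k,interpolation=cv2.INTER_CUBIC)[:,:,::-1].copy()
    pts=[sh(-21,y,0)/1 if 0 else sh(-.021,y/1000,.169) for y in(45,-125)]
    pts+=[sh(.031,y/1000,.130) for y in(45,-40,-125)]+[sh(0,.145,.145)]
    pts+=[sh(sx*.06,.145+sy*.05,.105) for sx in(-1,1) for sy in(-1,1)]+[sh(x,y,.045) for x in(-.075,.075) for y in(-.19,.2)]
    for p in pts:
        q=(proj(c,p)-[x0,y0]+.5)*k;cv2.drawMarker(a,(int(q[0]),int(q[1])),(255,0,255),cv2.MARKER_CROSS,9,1)
    ims.append(a)
W=max(i.shape[1] for i in ims)
ims=[cv2.copyMakeBorder(i,0,0,0,W-i.shape[1],cv2.BORDER_CONSTANT) for i in ims]
o=np.vstack(ims);s=min(800/o.shape[1],600/o.shape[0])
cv2.imwrite('pics/z2.png',ims[0]);cv2.imwrite('pics/z3.png',ims[1])
E
```

```text
(no output)
```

View pics/z2.png

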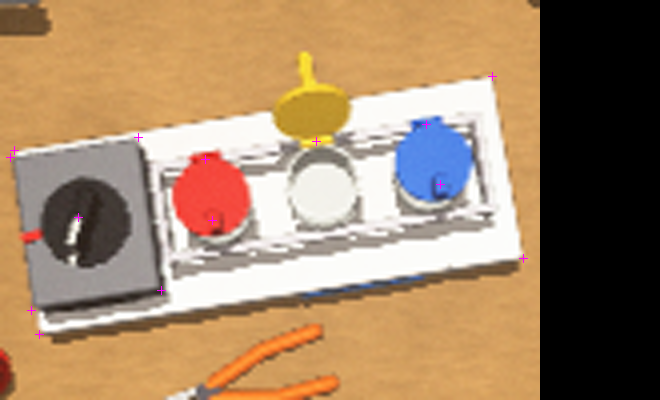

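View pics/z3.png

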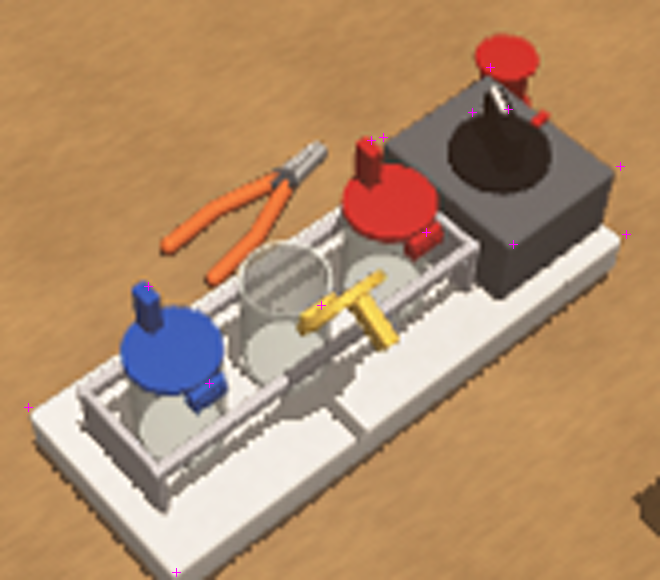

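```bash
cat > go.py <<'E'
import sys,numpy as np
from h import sh
from station import r
def plan(X,phi,P=None):
    """shift (tool axes after the turn) and turn to reach X with tool y at phi deg"""
    s=r.observe();w,x,y,z=s['tool_rot']
    ty=np.array([2*(x*y-w*z),1-2*(x*x+z*z)]);cur=np.degrees(np.arctan2(ty[1],ty[0]))
    dphi=(phi-cur+90)%180-90
    f=np.radians(cur+dphi);d=np.array(X)-s['eef_pos']
    tx=np.array([np.cos(f+np.pi/2),np.sin(f+np.pi/2)]);tyy=np.array([np.cos(f),np.sin(f)])
    print('cur phi %.1f j6 %.2f'%(cur,s['joint_positions'][5]),'pos',s['eef_pos'].round(4),'| turn %.4f then shift x %.4f y %.4f z %.4f'%(-dphi/180,d[:2]@tx,d[:2]@tyy,-d[2]))
E
python3 - <<'E'
from go import *
plan(sh(-.021,.045,.20),98.13)
E
```

```text
cur phi 64.5 j6 -0.22 pos [0.237  0.4961 0.2309] | turn -0.1871 then shift x -0.2257 y -0.3836 z 0.0309
```

>>> jog_arm --plan '[0, 0, 0, -0.0468, 0, 0, 0, -0.0468, 0, 0, 0, -0.0468, 0, 0, 0, -0.0468, -0.028, -0.048, 0, 0, -0.028, -0.048, 0, 0, -0.028, -0.048, 0, 0, -0.028, -0.048, 0, 0, -0.028, -0.048, 0, 0, -0.028, -0.048, 0, 0, -0.028, -0.048, 0.015, 0, -0.0297, -0.0476, 0.016, 0]' --gripper 0.4 --grip_force 25

```text
time_s: 1.65
eef_pos: [0.5159, 0.1469, 0.2]
tool_rot: [0.0, -0.071, 0.997, 0.0]
force: [-1.0, 1.3, 0.3]
width: 0.034
grip_force: 0.0
```

Run:
```python
from go import *
from station import read_camera
import cv2
plan(sh(-.021,.045,.144),98.13)
c=read_camera("wrist");cv2.imwrite('pics/w1.png',c['image'][:,:,::-1])
from h import proj
for p in ((-.021,.045,.169),(-.021,-.125,.169)): print(proj(c,sh(*p)))
```

```text
cur phi 98.1 j6 -1.66 pos [0.5159 0.1469 0.2   ] | turn 0.0001 then shift x 0.0010 y 0.0015 z 0.0560
[259.98798946 227.69014953]
[-36.35432724 227.67182879]
```

View pics/w1.png

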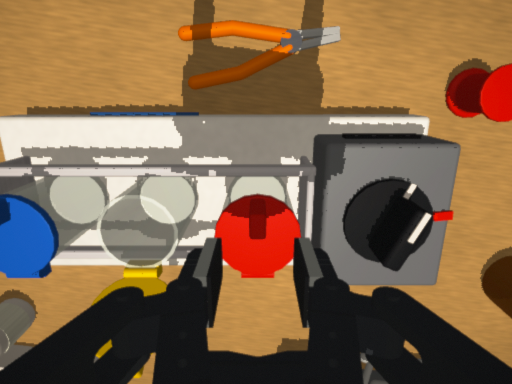

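Wrist picture: the red fin is centred at column 258 between the open fingers, with the fin projected at 260. The dial is at the right (390,220) and its red mark at (442,215). I'll descend and pinch the fin.

>>> jog_arm --plan '[0.001, 0.001, 0.02, 0, 0, 0, 0.02, 0, 0, 0, 0.016, 0, 0, 0, 0, 0]'

```text
time_s: 2.2
eef_pos: [0.5132, 0.1493, 0.1433]
tool_rot: [-0.001, -0.071, 0.997, 0.0]
force: [0.4, -0.7, -0.0]
width: 0.0343
grip_force: 0.0
```

>>> jog_arm --plan '[0, 0, 0, 0, 0, 0, 0, 0, 0, 0, 0, 0, 0, 0, 0, 0, 0, 0, 0, 0]' --gripper 0 --grip_force 25

```text
time_s: 2.82
eef_pos: [0.5143, 0.1474, 0.1452]
tool_rot: [0.001, -0.071, 0.997, -0.002]
force: [-0.1, -11.4, 1.1]
width: 0.0091
grip_force: 27.9
```

>>> jog_arm --plan '[-0.0069, -0.001, -0.0089, 0, -0.0084, 0, -0.0076, 0, -0.0096, 0, -0.0058, 0, -0.0105, 0, -0.004, 0, -0.0111, 0, -0.0021, 0, -0.0113, 0, 0.0001, 0]'

```text
time_s: 3.58
eef_pos: [0.5711, 0.1552, 0.1738]
tool_rot: [-0.0, -0.071, 0.997, -0.002]
force: [-3.8, -7.6, 2.9]
width: 0.0096
grip_force: 26.8
```

>>> jog_arm --plan '[-0.0111, 0, 0.0021, 0, -0.0105, 0, 0.004, 0, -0.0096, 0, 0.0059, 0, -0.0083, 0, 0.0076, 0, -0.0069, 0, 0.009, 0, 0, 0, 0, 0]'

```text
time_s: 4.32
eef_pos: [0.6192, 0.162, 0.1458]
tool_rot: [0.003, -0.071, 0.997, -0.001]
force: [4.3, -5.6, 5.1]
width: 0.0093
grip_force: 31.2
```

>>> jog_arm --plan '[0, 0, 0, 0, 0, 0, 0, 0, 0, 0, -0.02, 0, 0, 0, -0.03, 0, 0, 0, -0.03, 0, 0.03, -0.05, 0, 0, 0.03, -0.05, 0, 0, 0.03, -0.05, 0, 0, 0.01, -0.02, 0, 0, 0, 0, 0, 0, 0, 0, 0, 0]' --gripper 0.4

```text
time_s: 5.7
eef_pos: [0.5424, -0.0185, 0.2241]
tool_rot: [0.0, -0.071, 0.997, 0.0]
force: [-1.1, 0.2, -0.2]
width: 0.0341
grip_force: 0.0
```

Run:
```python
from go import *
from station import read_camera
import cv2
from h import *
plan(sh(-.021,-.125,.144),98.13)
c=read_camera("wrist");cv2.imwrite('pics/w2.png',c['image'][:,:,::-1])
t=read_camera("top");cv2.imwrite('pics/t2.png',t['image'][:,:,::-1])
print(proj(c,sh(-.021,-.125,.169)))
for ct in blobs(c['image'],'blue',k=1,amin=300): print(ct.min(0),ct.max(0))
```

```text
cur phi 98.2 j6 -1.97 pos [ 0.5424 -0.0185  0.2241] | turn 0.0003 then shift x 0.0039 y -0.0010 z 0.0801
[255.83396283 208.7122843 ]
[215. 182.] [292. 257.]
[  0. 119.] [ 16. 140.]
```

View pics/w2.png

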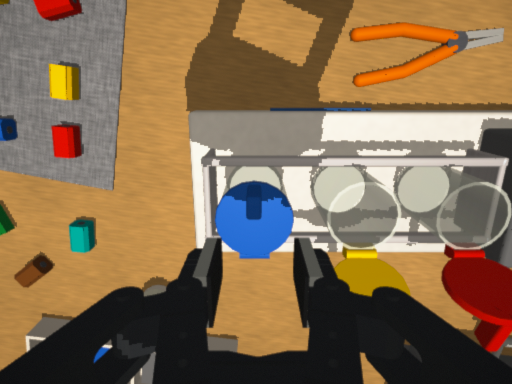

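The red cap is now open, and the blue fin is centred at column 253, about 1.5 mm left of the projected position. I'll correct for that and open it the same way.

>>> jog_arm --plan '[0.0035, -0.0025, 0.04, 0, 0, 0, 0.02, 0, 0, 0, 0.02, 0, 0, 0, 0, 0, 0, 0, 0, 0]'

```text
time_s: 6.42
eef_pos: [0.5396, -0.0219, 0.1448]
tool_rot: [0.001, -0.072, 0.997, -0.0]
force: [-0.2, -0.4, -0.3]
width: 0.0343
grip_force: 0.0
```

>>> jog_arm --plan '[0, 0, 0, 0, 0, 0, 0, 0, 0, 0, 0, 0, 0, 0, 0, 0, 0, 0, 0, 0]' --gripper 0 --grip_force 25

```text
time_s: 7.05
eef_pos: [0.5393, -0.0219, 0.1447]
tool_rot: [0.001, -0.071, 0.997, 0.0]
force: [-2.2, 3.5, 6.0]
width: 0.0097
grip_force: 30.6
```

>>> jog_arm --plan '[-0.0069, 0, -0.0089, 0, -0.0084, 0, -0.0076, 0, -0.0096, 0, -0.0058, 0, -0.0105, 0, -0.004, 0, -0.0111, 0, -0.0021, 0, -0.0113, 0, 0.0001, 0]'

```text
time_s: 7.8
eef_pos: [0.5964, -0.0137, 0.173]
tool_rot: [-0.001, -0.071, 0.997, 0.0]
force: [-5.7, 3.7, 2.2]
width: 0.0091
grip_force: 28.4
```

>>> jog_arm --plan '[-0.0111, 0, 0.0021, 0, -0.0105, 0, 0.004, 0, -0.0096, 0, 0.0059, 0, -0.0083, 0, 0.0076, 0, -0.0069, 0, 0.009, 0, 0, 0, 0, 0]'

```text
time_s: 8.55
eef_pos: [0.6442, -0.007, 0.1447]
tool_rot: [0.002, -0.071, 0.997, 0.0]
force: [1.9, 4.7, 4.3]
width: 0.0092
grip_force: 32.8
```

>>> jog_arm --plan '[0, 0, 0, 0, 0, 0, 0, 0, 0, 0, -0.02, 0, 0, 0, -0.03, 0, 0, 0, -0.03, 0]' --gripper 0.4

```text
time_s: 9.18
eef_pos: [0.6422, -0.0078, 0.2246]
tool_rot: [-0.0, -0.071, 0.997, -0.0]
force: [0.5, 0.3, 0.3]
width: 0.0342
grip_force: 0.0
```

Run:
```python
from go import *
plan([.45,-.24,.26],98.13)
```

```text
cur phi 98.1 j6 -1.91 pos [ 0.6422 -0.0078  0.2246] | turn -0.0000 then shift x 0.2231 y -0.2026 z -0.0354
```

>>> jog_arm --plan '[0.039, -0.044, -0.01, 0, 0.039, -0.044, -0.01, 0, 0.039, -0.044, -0.01, 0, 0.039, -0.045, -0.01, 0, 0.039, -0.045, -0.01, 0, 0, 0, 0, 0, 0, 0, 0, 0]' --gripper 0.5

```text
time_s: 10.05
eef_pos: [0.4808, -0.2548, 0.2736]
tool_rot: [-0.0, -0.071, 0.997, 0.0]
force: [0.2, 0.3, -0.5]
width: 0.0428
grip_force: 0.0
```

```bash
cat > beads.py <<'E'
from go import *
from h import *
from station import read_camera
def look(name=None):
    c=read_camera("wrist")
    if name: cv2.imwrite(name,c['image'][:,:,::-1])
    for col in H:
        for ct in blobs(c['image'],col,amin=40):
            # top face only: ct is bead outline
            f=beadfit(c,ct,.022);m=ct.mean(0)
            if 350<f[0]<620 and -370<f[1]<-150: print(col,m.round(0),np.round(f,1))
E
python3 -c "
from beads import *
look('pics/w3.png')"
```

```text
red [273. 208.] [ 544.1 -225.7   39.1   22.9    2.9]
red [286. 103.] [ 413.6 -230.5   33.2   22.5  -68.2]
yellow [280. 163.] [ 4.849e+02 -2.268e+02  3.610e+01  2.350e+01  3.000e-01]
yellow [227.  94.] [ 413.  -300.7   34.1   22.5  -77.9]
blue [214. 199.] [ 541.9 -301.4   33.2   25.8  -84.5]
```

View pics/w3.png

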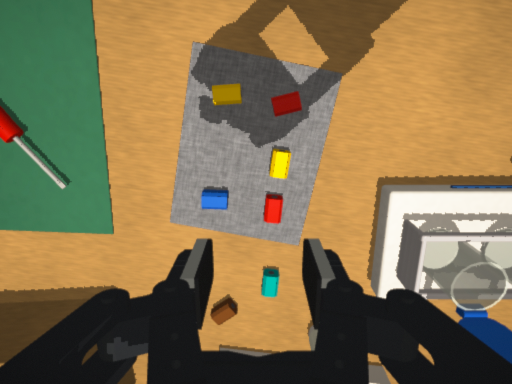

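All five beads are visible and lie well within reach: red (273,208), red (286,103), yellow (280,163), yellow (227,94) and blue (214,199). The turquoise (270,282) and brown (224,310) parts stay where they are. I'll start with the red bead at (544,-225).

```bash
python3 -c "
from go import *
plan([.5445,-.225,.005],92.5)"
```

```text
cur phi 98.2 j6 -2.42 pos [ 0.4811 -0.2542  0.2735] | turn 0.0316 then shift x -0.0647 y 0.0264 z 0.2685
```

>>> jog_arm --plan '[0, 0, 0, 0.0316, -0.0324, 0.0132, 0.05, 0, -0.0323, 0.0132, 0.05, 0, 0, 0, 0.05, 0, 0, 0, 0.05, 0, 0, 0, 0.045, 0, 0, 0, 0.0235, 0, 0, 0, 0, 0, 0, 0, 0, 0]' --gripper 0.6

```text
time_s: 11.22
eef_pos: [0.5451, -0.2254, 0.0062]
tool_rot: [0.001, -0.022, 1.0, -0.0]
force: [0.4, -0.6, 0.3]
width: 0.051
grip_force: 0.0
```

>>> jog_arm --plan '[0, 0, 0, 0, 0, 0, 0, 0, 0, 0, 0, 0, 0, 0, 0, 0, 0, 0, 0, 0]' --gripper 0 --grip_force 25

```text
time_s: 11.85
eef_pos: [0.5447, -0.2259, 0.0064]
tool_rot: [0.001, -0.021, 1.0, -0.0]
force: [-0.6, 0.7, 6.5]
width: 0.0216
grip_force: 27.1
```

>>> jog_arm --plan '[0, 0, -0.05, 0, 0, 0, -0.05, 0, 0, 0, -0.05, 0, 0, 0, -0.05, 0, 0, 0, 0, 0]'

```text
time_s: 12.48
eef_pos: [0.5453, -0.2265, 0.2095]
tool_rot: [0.003, -0.022, 1.0, -0.002]
force: [0.6, -0.5, -0.8]
width: 0.0211
grip_force: 26.2
```

```bash
python3 -c "
from go import *
plan(sh(-.004,.0435,.136),98.13)"
```

```text
cur phi 92.5 j6 -2.21 pos [ 0.5453 -0.2265  0.2095] | turn -0.0315 then shift x -0.0396 y 0.3738 z 0.0735
```

>>> jog_arm --plan '[0, 0, 0, -0.0315, -0.005, 0.047, 0, 0, -0.005, 0.047, 0, 0, -0.005, 0.047, 0, 0, -0.005, 0.047, 0, 0, -0.005, 0.047, 0, 0, -0.005, 0.047, 0, 0, -0.005, 0.047, 0, 0, -0.0046, 0.0448, 0, 0, 0, 0, 0.035, 0, 0, 0, 0.035, 0, 0, 0, 0, 0]'

```text
time_s: 13.98
eef_pos: [0.5289, 0.1498, 0.1327]
tool_rot: [-0.003, -0.071, 0.997, 0.0]
force: [-0.2, -0.7, 0.3]
width: 0.0214
grip_force: 26.2
```

>>> jog_arm --plan '[0, 0, 0, 0, 0, 0, 0, 0, 0, 0, 0, 0, 0, 0, -0.03, 0, 0, 0, -0.05, 0, 0, 0, 0, 0]' --gripper 0.5

```text
time_s: 14.72
eef_pos: [0.532, 0.15, 0.2193]
tool_rot: [0.004, -0.071, 0.997, -0.0]
force: [-0.6, 0.1, -0.4]
width: 0.0427
grip_force: 0.0
```

```bash
python3 -c "
from go import *
from beads import *
plan([.4136,-.230,.005],22)
c=read_camera('wrist');cv2.imwrite('pics/w4.png',c['image'][:,:,::-1])
c=read_camera('top')
for col in H:
  for ct in blobs(c['image'],col):
    f=beadfit(c,ct);
    if 350<f[0]<620 and -370<f[1]<-150: print(col,np.round(f,1))
"
```

```text
cur phi 98.1 j6 -1.65 pos [0.532  0.15   0.2193] | turn 0.4230 then shift x -0.3080 y -0.2521 z 0.2143
red [ 413.7 -227.4   35.7   23.5  -68.2]
yellow [ 413.5 -297.4   35.7   22.2  -77.6]
yellow [ 485.6 -222.8   33.4   21.7   -2.1]
blue [ 543.8 -298.2   34.4   22.5  -84.5]
```

View pics/w4.png

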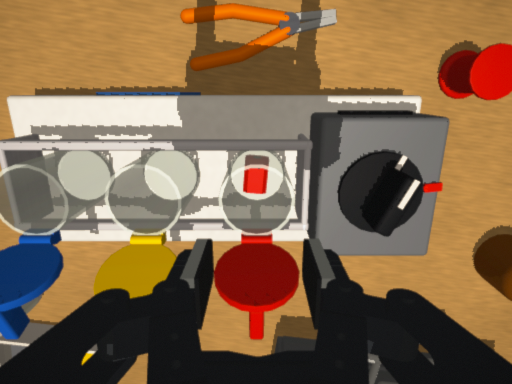

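The red bead is in the red tube (256,175). Next is the second red bead.

>>> jog_arm --plan '[0, 0, 0, 0.0529, 0, 0, 0, 0.0529, 0, 0, 0, 0.0529, 0, 0, 0, 0.0529, 0, 0, 0, 0.0529, 0, 0, 0, 0.0529, 0, 0, 0, 0.0529, 0, 0, 0, 0.0527]' --gripper 0.6

```text
time_s: 15.82
eef_pos: [0.53, 0.1498, 0.2139]
tool_rot: [-0.001, 0.562, 0.827, -0.001]
force: [-0.3, 0.6, 0.0]
width: 0.0514
grip_force: 0.0
```

>>> jog_arm --plan '[-0.0385, -0.0315, 0, 0, -0.0385, -0.0315, 0, 0, -0.0385, -0.0315, 0, 0, -0.0385, -0.0315, 0, 0, -0.0385, -0.0315, 0, 0, -0.0385, -0.0315, 0, 0, -0.0385, -0.0315, 0, 0, -0.0385, -0.0315, 0, 0, 0, 0, 0.05, 0, 0, 0, 0.05, 0, 0, 0, 0, 0]'

```text
time_s: 17.2
eef_pos: [0.4105, -0.2287, 0.1123]
tool_rot: [-0.004, 0.559, 0.829, 0.001]
force: [1.3, -0.0, 0.7]
width: 0.0508
grip_force: 0.0
```

```bash
python3 -c "
from go import *
from beads import *
plan([.4136,-.230,.005],22)
look()
"
```

```text
cur phi 22.0 j6 -1.14 pos [ 0.4105 -0.2287  0.1123] | turn -0.0001 then shift x -0.0024 y 0.0024 z 0.1073
red [262. 199.] [ 413.1 -228.7   37.8   22.1  -68.1]
yellow [229. 273.] [ 412.2 -297.1   44.1   22.6  -77.6]
yellow [348. 227.] [ 4.835e+02 -2.244e+02  4.060e+01  2.520e+01 -1.000e-01]
```

>>> jog_arm --plan '[-0.0015, 0.0024, 0.04, 0, 0, 0, 0.04, 0, 0, 0, 0.027, 0, 0, 0, 0, 0]'

```text
time_s: 17.75
eef_pos: [0.4154, -0.2307, 0.0086]
tool_rot: [-0.0, 0.559, 0.829, 0.0]
force: [0.2, -0.6, -0.2]
width: 0.051
grip_force: 0.0
```

>>> jog_arm --plan '[0, 0, 0, 0, 0, 0, 0, 0, 0, 0, 0, 0, 0, 0, 0, 0, 0, 0, 0, 0]' --gripper 0

```text
time_s: 18.38
eef_pos: [0.4159, -0.2312, 0.01]
tool_rot: [0.002, 0.559, 0.829, -0.0]
force: [-0.2, 1.0, 7.3]
width: 0.0216
grip_force: 26.9
```

>>> jog_arm --plan '[0, 0, -0.05, 0, 0, 0, -0.05, 0, 0, 0, -0.05, 0, 0, 0, -0.05, 0, 0, 0, 0, 0]'

```text
time_s: 19.0
eef_pos: [0.416, -0.2314, 0.2127]
tool_rot: [0.005, 0.559, 0.829, -0.001]
force: [-0.7, 0.1, -1.9]
width: 0.021
grip_force: 26.0
```

```bash
python3 -c "
from go import *
plan(sh(-.004,.0435,.136),98.13)"
```

```text
cur phi 22.0 j6 -1.14 pos [ 0.416  -0.2314  0.2127] | turn -0.4229 then shift x -0.1683 y 0.3604 z 0.0767
```

>>> jog_arm --plan '[0, 0, 0, -0.0529, 0, 0, 0, -0.0529, 0, 0, 0, -0.0529, 0, 0, 0, -0.0529, 0, 0, 0, -0.0529, 0, 0, 0, -0.0529, 0, 0, 0, -0.0529, 0, 0, 0, -0.0526]'

```text
time_s: 20.0
eef_pos: [0.4146, -0.2302, 0.2079]
tool_rot: [-0.0, -0.074, 0.997, 0.0]
force: [0.3, -0.8, 0.1]
width: 0.0211
grip_force: 26.0
```

>>> jog_arm --plan '[-0.021, 0.045, 0, 0, -0.021, 0.045, 0, 0, -0.021, 0.045, 0, 0, -0.021, 0.045, 0, 0, -0.021, 0.045, 0, 0, -0.021, 0.045, 0, 0, -0.021, 0.045, 0, 0, -0.0213, 0.0454, 0, 0, 0, 0, 0.034, 0, 0, 0, 0.032, 0, 0, 0, 0, 0, 0, 0, 0, 0]'

```text
time_s: 21.5
eef_pos: [0.5312, 0.1499, 0.1434]
tool_rot: [0.001, -0.071, 0.997, -0.0]
force: [-0.0, -0.3, 0.4]
width: 0.0212
grip_force: 26.0
```

>>> jog_arm --plan '[0, 0, 0, 0, 0, 0, 0, 0, 0, 0, 0, 0, 0, 0, -0.03, 0, 0, 0, -0.05, 0, 0, 0, 0, 0]' --gripper 0.5

```text
time_s: 22.25
eef_pos: [0.5321, 0.1501, 0.226]
tool_rot: [0.004, -0.071, 0.997, -0.0]
force: [0.1, 0.4, -0.9]
width: 0.0427
grip_force: 0.0
```

```bash
python3 -c "
from go import *
from beads import *
plan([.4855,-.2255,.005],90)
c=read_camera('wrist');cv2.imwrite('pics/w5.png',c['image'][:,:,::-1])
c=read_camera('top')
for col in H:
  for ct in blobs(c['image'],col):
    f=beadfit(c,ct);
    if 350<f[0]<650 and -370<f[1]<-100: print(col,np.round(f,1))
c=read_camera('wrist')
for ct in blobs(c['image'],'red',k=1,amin=60): print(ct.min(0),ct.max(0))
"
```

```text
cur phi 98.1 j6 -1.65 pos [0.5321 0.1501 0.226 ] | turn 0.0451 then shift x 0.0466 y -0.3756 z 0.2210
yellow [ 413.3 -297.5   35.5   22.4  -77.7]
yellow [ 485.9 -222.8   32.7   21.7   -2.1]
blue [ 543.6 -298.4   34.5   22.   -84.5]
[213. 236.] [297. 338.]
[420. 183.] [439. 193.]
[240. 171.] [273. 200.]
[436.  47.] [511. 102.]
```

>>> jog_arm --plan '[0, 0, 0, 0.0451, 0.0058, -0.047, 0, 0, 0.0058, -0.047, 0, 0, 0.0058, -0.047, 0, 0, 0.0058, -0.047, 0, 0, 0.0058, -0.047, 0, 0, 0.0058, -0.047, 0, 0, 0.0058, -0.047, 0, 0, 0.006, -0.0466, 0, 0, 0, 0, 0.05, 0, 0, 0, 0.05, 0, 0, 0, 0, 0]' --gripper 0.6

```text
time_s: 23.9
eef_pos: [0.4823, -0.2244, 0.1188]
tool_rot: [-0.004, 0.0, 1.0, 0.003]
force: [0.2, -0.6, 1.2]
width: 0.0509
grip_force: 0.0
```

```bash
python3 -c "
from go import *
from beads import *
plan([.4855,-.2255,.004],90)
look()
"
```

```text
cur phi 90.0 j6 -2.23 pos [ 0.4823 -0.2244  0.1188] | turn -0.0001 then shift x -0.0032 y -0.0011 z 0.1148
yellow [254. 198.] [ 4.842e+02 -2.260e+02  3.770e+01  2.230e+01  1.000e-01]
yellow [151. 102.] [ 412.7 -299.2   37.8   22.3  -78. ]
blue [159. 260.] [ 535.8 -305.9   43.8   20.   -40.7]
```

>>> jog_arm --plan '[-0.001, -0.001, 0.04, 0, 0, 0, 0.04, 0, 0, 0, 0.035, 0, 0, 0, 0, 0]'

```text
time_s: 24.45
eef_pos: [0.4853, -0.2266, 0.0073]
tool_rot: [-0.001, -0.0, 1.0, 0.0]
force: [-0.4, 0.2, -0.4]
width: 0.0513
grip_force: 0.0
```

>>> jog_arm --plan '[0, 0, 0, 0, 0, 0, 0, 0, 0, 0, 0, 0, 0, 0, 0, 0, 0, 0, 0, 0]' --gripper 0

```text
time_s: 25.08
eef_pos: [0.4862, -0.2273, 0.0094]
tool_rot: [0.002, -0.0, 1.0, -0.001]
force: [-1.0, 0.8, 7.2]
width: 0.0212
grip_force: 26.9
```

>>> jog_arm --plan '[0, 0, -0.05, 0, 0, 0, -0.05, 0, 0, 0, -0.05, 0, 0, 0, -0.05, 0, 0, 0, 0, 0]'

```text
time_s: 25.7
eef_pos: [0.4863, -0.2273, 0.2123]
tool_rot: [0.004, -0.0, 1.0, -0.003]
force: [-0.7, -0.6, -0.6]
width: 0.0217
grip_force: 26.1
```

```bash
python3 -c "
from go import *
plan(sh(-.004,-.0415,.142),98.13)"
```

```text
cur phi 90.0 j6 -2.23 pos [ 0.4863 -0.2273  0.2123] | turn -0.0451 then shift x -0.0982 y 0.2813 z 0.0703
```

>>> jog_arm --plan '[0, 0, 0, -0.0451, -0.0164, 0.0469, 0, 0, -0.0164, 0.0469, 0, 0, -0.0164, 0.0469, 0, 0, -0.0164, 0.0469, 0, 0, -0.0164, 0.0469, 0, 0, -0.0162, 0.0468, 0, 0, 0, 0, 0.035, 0, 0, 0, 0.032, 0, 0, 0, 0, 0, 0, 0, 0, 0]'

```text
time_s: 27.08
eef_pos: [0.5431, 0.0656, 0.1414]
tool_rot: [0.001, -0.071, 0.997, -0.0]
force: [0.9, 0.4, -0.6]
width: 0.0211
grip_force: 26.1
```

>>> jog_arm --plan '[0, 0, 0, 0, 0, 0, 0, 0, 0, 0, 0, 0, 0, 0, -0.03, 0, 0, 0, -0.05, 0, 0, 0, 0, 0]' --gripper 0.5

```text
time_s: 27.82
eef_pos: [0.544, 0.0657, 0.2239]
tool_rot: [0.004, -0.071, 0.997, -0.001]
force: [-0.4, -0.0, -0.6]
width: 0.0421
grip_force: 0.0
```

```bash
python3 -c "
from go import *
from beads import *
plan([.4132,-.2993,.005],12)
c=read_camera('wrist');cv2.imwrite('pics/w6.png',c['image'][:,:,::-1])
c=read_camera('top')
for col in H:
  for ct in blobs(c['image'],col):
    f=beadfit(c,ct);
    if 350<f[0]<650 and -370<f[1]<-100: print(col,np.round(f,1))
"
```

```text
cur phi 98.1 j6 -1.81 pos [0.544  0.0657 0.2239] | turn 0.4785 then shift x -0.3298 y -0.2039 z 0.2189
yellow [ 413.1 -297.6   35.5   23.   -77.3]
blue [ 543.9 -298.2   34.    22.6  -85.6]
```

View pics/w6.png

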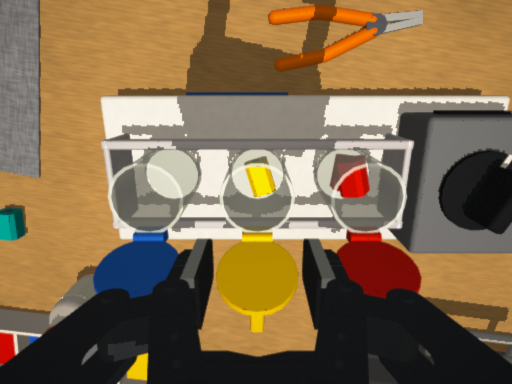

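The yellow bead is in the yellow tube (261,180), and both red beads are in the red tube (352,180). Next is the second yellow bead.

>>> jog_arm --plan '[0, 0, 0, 0.0532, 0, 0, 0, 0.0532, 0, 0, 0, 0.0532, 0, 0, 0, 0.0532, 0, 0, 0, 0.0532, 0, 0, 0, 0.0532, 0, 0, 0, 0.0532, 0, 0, 0, 0.0532, 0, 0, 0, 0.053]' --gripper 0.6

```text
time_s: 29.05
eef_pos: [0.5421, 0.0658, 0.2187]
tool_rot: [-0.001, 0.632, 0.775, -0.001]
force: [0.7, -0.8, -0.4]
width: 0.0509
grip_force: 0.0
```

>>> jog_arm --plan '[-0.0412, -0.0255, 0, 0, -0.0412, -0.0255, 0, 0, -0.0412, -0.0255, 0, 0, -0.0412, -0.0255, 0, 0, -0.0412, -0.0255, 0, 0, -0.0412, -0.0255, 0, 0, -0.0412, -0.0255, 0, 0, -0.0414, -0.0254, 0, 0, 0, 0, 0.05, 0, 0, 0, 0.05, 0, 0, 0, 0, 0, 0, 0, 0, 0]'

```text
time_s: 30.55
eef_pos: [0.4121, -0.2996, 0.1214]
tool_rot: [0.001, 0.629, 0.777, -0.0]
force: [1.3, -0.6, 0.3]
width: 0.0511
grip_force: 0.0
```

```bash
python3 -c "
from go import *
from beads import *
plan([.4132,-.2993,.004],12)
look()
"
```

```text
cur phi 12.0 j6 -1.07 pos [ 0.4121 -0.2996  0.1214] | turn -0.0001 then shift x 0.0000 y 0.0012 z 0.1174
yellow [259. 192.] [ 412.7 -298.9   37.2   22.3  -78. ]
blue [416. 222.] [ 540.2 -300.    38.4   28.7  -84.2]
```

>>> jog_arm --plan '[0, 0.001, 0.04, 0, 0, 0, 0.04, 0, 0, 0, 0.036, 0, 0, 0, 0, 0]'

```text
time_s: 31.1
eef_pos: [0.4125, -0.2988, 0.004]
tool_rot: [-0.001, 0.629, 0.777, 0.0]
force: [-0.0, 0.2, 0.7]
width: 0.0515
grip_force: 0.0
```

>>> jog_arm --plan '[0, 0, 0, 0, 0, 0, 0, 0, 0, 0, 0, 0, 0, 0, 0, 0, 0, 0, 0, 0]' --gripper 0

```text
time_s: 31.72
eef_pos: [0.4134, -0.2998, 0.0063]
tool_rot: [0.002, 0.629, 0.777, -0.0]
force: [-1.1, 0.3, 7.4]
width: 0.0211
grip_force: 27.3
```

>>> jog_arm --plan '[0, 0, -0.05, 0, 0, 0, -0.05, 0, 0, 0, -0.05, 0, 0, 0, -0.05, 0, 0, 0, 0, 0]'

```text
time_s: 32.35
eef_pos: [0.4135, -0.2999, 0.209]
tool_rot: [0.005, 0.629, 0.777, -0.001]
force: [0.5, 0.1, -1.0]
width: 0.0208
grip_force: 26.4
```

```bash
python3 -c "
from go import *
plan(sh(-.004,-.0415,.142),98.13)"
```

```text
cur phi 12.0 j6 -1.07 pos [ 0.4135 -0.2999  0.209 ] | turn -0.4786 then shift x -0.1805 y 0.3429 z 0.0670
```

>>> jog_arm --plan '[0, 0, 0, -0.0532, 0, 0, 0, -0.0532, 0, 0, 0, -0.0532, 0, 0, 0, -0.0532, 0, 0, 0, -0.0532, 0, 0, 0, -0.0532, 0, 0, 0, -0.0532, 0, 0, 0, -0.0532, 0, 0, 0, -0.053]'

```text
time_s: 33.48
eef_pos: [0.4122, -0.2986, 0.204]
tool_rot: [-0.0, -0.074, 0.997, 0.0]
force: [0.5, -0.3, 0.4]
width: 0.0212
grip_force: 26.4
```

>>> jog_arm --plan '[-0.0226, 0.0429, 0, 0, -0.0226, 0.0429, 0, 0, -0.0226, 0.0429, 0, 0, -0.0226, 0.0429, 0, 0, -0.0226, 0.0429, 0, 0, -0.0226, 0.0429, 0, 0, -0.0226, 0.0429, 0, 0, -0.0226, 0.0429, 0, 0, 0, 0, 0.034, 0, 0, 0, 0.031, 0, 0, 0, 0, 0, 0, 0, 0, 0]'

```text
time_s: 34.98
eef_pos: [0.5435, 0.0662, 0.1404]
tool_rot: [0.001, -0.071, 0.998, -0.0]
force: [0.9, -0.3, -0.0]
width: 0.0215
grip_force: 26.4
```

>>> jog_arm --plan '[0, 0, 0, 0, 0, 0, 0, 0, 0, 0, 0, 0, 0, 0, -0.03, 0, 0, 0, -0.05, 0, 0, 0, 0, 0]' --gripper 0.5

```text
time_s: 35.72
eef_pos: [0.5445, 0.0662, 0.2229]
tool_rot: [0.004, -0.071, 0.997, -0.001]
force: [-0.9, 0.9, 0.2]
width: 0.0427
grip_force: 0.0
```

```bash
python3 -c "
from go import *
from beads import *
plan([.543,-.3005,.004],4.7)
c=read_camera('wrist');cv2.imwrite('pics/w7.png',c['image'][:,:,::-1])
for ct in blobs(c['image'],'yellow',k=1,amin=60): print(ct.min(0),ct.max(0))
c=read_camera('top')
for col in H:
  for ct in blobs(c['image'],col):
    f=beadfit(c,ct);
    if 350<f[0]<650 and -370<f[1]<-100: print(col,np.round(f,1))
"
```

```text
cur phi 98.1 j6 -1.81 pos [0.5445 0.0662 0.2229] | turn -0.4810 then shift x 0.3654 y 0.0315 z 0.2189
[126. 353.] [148. 380.]
[215. 232.] [297. 332.]
[244. 167.] [276. 202.]
blue [ 543.8 -298.3   34.    22.6  -85.1]
```

>>> jog_arm --plan '[0, 0, 0, 0.0519, 0, 0, 0, 0.0519, 0, 0, 0, 0.0519, 0, 0, 0, 0.0519, 0, 0, 0, 0.0519, 0, 0, 0, 0.0519, 0, 0, 0, 0.0519, 0, 0, 0, 0.0519, 0, 0, 0, 0.0519, 0, 0, 0, 0.0519]' --gripper 0.6

```text
time_s: 37.08
eef_pos: [0.5426, 0.0663, 0.2177]
tool_rot: [-0.001, 0.68, 0.734, -0.001]
force: [-0.8, -0.3, 0.2]
width: 0.0518
grip_force: 0.0
```

>>> jog_arm --plan '[-0.0457, -0.004, 0, 0, -0.0457, -0.004, 0, 0, -0.0457, -0.004, 0, 0, -0.0457, -0.004, 0, 0, -0.0457, -0.004, 0, 0, -0.0457, -0.004, 0, 0, -0.0457, -0.004, 0, 0, -0.0455, -0.0035, 0, 0, 0, 0, 0.05, 0, 0, 0, 0.05, 0, 0, 0, 0, 0, 0, 0, 0, 0]'

```text
time_s: 38.58
eef_pos: [0.5422, -0.3008, 0.1207]
tool_rot: [0.001, 0.677, 0.736, 0.0]
force: [0.0, -0.1, -0.1]
width: 0.0512
grip_force: 0.0
```

```bash
python3 -c "
from go import *
from beads import *
plan([.543,-.3005,.004],4.7)
look()
"
```

```text
cur phi 4.7 j6 -0.78 pos [ 0.5422 -0.3008  0.1207] | turn 0.0000 then shift x 0.0002 y 0.0008 z 0.1167
blue [260. 192.] [ 544.1 -299.8   37.1   21.7  -84.4]
```

>>> jog_arm --plan '[0, 0.001, 0.04, 0, 0, 0, 0.04, 0, 0, 0, 0.036, 0, 0, 0, 0, 0]'

```text
time_s: 39.12
eef_pos: [0.5428, -0.3004, 0.0033]
tool_rot: [-0.0, 0.677, 0.736, -0.0]
force: [0.4, -0.1, -0.2]
width: 0.0508
grip_force: 0.0
```

>>> jog_arm --plan '[0, 0, 0, 0, 0, 0, 0, 0, 0, 0, 0, 0, 0, 0, 0, 0, 0, 0, 0, 0]' --gripper 0

```text
time_s: 39.75
eef_pos: [0.5435, -0.301, 0.0055]
tool_rot: [0.002, 0.677, 0.736, 0.0]
force: [-0.7, 0.4, 8.5]
width: 0.0212
grip_force: 27.3
```

>>> jog_arm --plan '[0, 0, -0.05, 0, 0, 0, -0.05, 0, 0, 0, -0.05, 0, 0, 0, -0.05, 0, 0, 0, 0, 0]'

```text
time_s: 40.38
eef_pos: [0.5437, -0.3011, 0.2086]
tool_rot: [0.005, 0.677, 0.736, 0.0]
force: [0.5, -0.1, -0.3]
width: 0.0218
grip_force: 26.3
```

```bash
python3 -c "
from go import *
plan(sh(-.004,-.1265,.142),98.12)"
```

```text
cur phi 4.7 j6 -0.78 pos [ 0.5437 -0.3011  0.2086] | turn 0.4811 then shift x 0.0518 y -0.2775 z 0.0666
```

>>> jog_arm --plan '[0, 0, 0, -0.0519, 0, 0, 0, -0.0519, 0, 0, 0, -0.0519, 0, 0, 0, -0.0519, 0, 0, 0, -0.0519, 0, 0, 0, -0.0519, 0, 0, 0, -0.0519, 0, 0, 0, -0.0519, 0, 0, 0, -0.0519, 0, 0, 0, -0.0519]'

```text
time_s: 41.62
eef_pos: [0.5423, -0.3001, 0.2028]
tool_rot: [-0.0, -0.073, 0.997, 0.0]
force: [-0.3, 1.3, -0.5]
width: 0.0213
grip_force: 26.3
```

>>> jog_arm --plan '[-0.0086, 0.0462, 0, 0, -0.0086, 0.0462, 0, 0, -0.0086, 0.0462, 0, 0, -0.0086, 0.0462, 0, 0, -0.0086, 0.0462, 0, 0, -0.0088, 0.0465, 0, 0, 0, 0, 0.034, 0, 0, 0, 0.031, 0, 0, 0, 0, 0, 0, 0, 0, 0]'

```text
time_s: 42.88
eef_pos: [0.5551, -0.0185, 0.1393]
tool_rot: [0.001, -0.071, 0.997, -0.0]
force: [0.8, 0.6, 1.0]
width: 0.0214
grip_force: 26.3
```

>>> jog_arm --plan '[0, 0, 0, 0, 0, 0, 0, 0, 0, 0, 0, 0, 0, 0, -0.03, 0, 0, 0, -0.05, 0, 0, 0, 0, 0]' --gripper 0.5

```text
time_s: 43.62
eef_pos: [0.5561, -0.0186, 0.222]
tool_rot: [0.004, -0.071, 0.997, -0.001]
force: [-0.1, -0.6, -0.8]
width: 0.043
grip_force: 0.0
```

```bash
python3 -c "
from go import *
from beads import *
c=read_camera('wrist');cv2.imwrite('pics/w8.png',c['image'][:,:,::-1])
plan(sh(.0825,-.1265,.21),98.13)
"
```

```text
cur phi 98.1 j6 -1.96 pos [ 0.5552 -0.0184  0.2196] | turn -0.0001 then shift x -0.0870 y -0.0007 z 0.0096
```

View pics/w8.png

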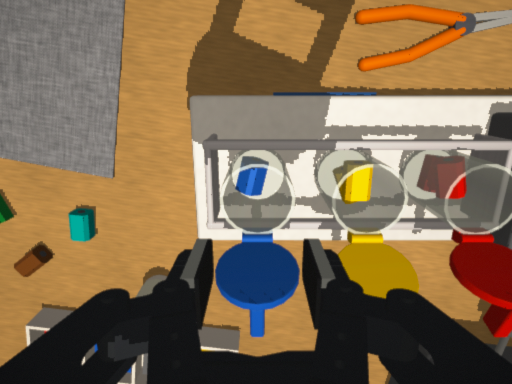

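The mat is clear and all three tubes are loaded: blue (251,176), yellow (357,180) and red (445,175). I'll close blue by running the opening arc in reverse.

>>> jog_arm --plan '[-0.045, 0, 0, 0, -0.044, -0.0015, 0, 0, 0, 0, 0, 0, 0, 0, 0.035, 0, 0, 0, 0.02, 0, 0, 0, 0.018, 0, 0, 0, 0, 0, 0, 0, 0, 0]' --gripper 0.4

```text
time_s: 44.68
eef_pos: [0.6429, -0.0073, 0.1458]
tool_rot: [0.0, -0.071, 0.997, -0.0]
force: [0.6, -1.1, -0.5]
width: 0.0338
grip_force: 0.0
```

>>> jog_arm --plan '[0, 0, 0, 0, 0, 0, 0, 0, 0, 0, 0, 0, 0, 0, 0, 0, 0, 0, 0, 0]' --gripper 0

```text
time_s: 45.3
eef_pos: [0.6434, -0.007, 0.1457]
tool_rot: [0.001, -0.071, 0.997, 0.0]
force: [2.0, 4.2, 4.7]
width: 0.0093
grip_force: 27.6
```

Gripped. Reverse arc.

>>> jog_arm --plan '[0.0069, 0, -0.009, 0, 0.0083, 0, -0.0076, 0, 0.0096, 0, -0.0059, 0, 0.0105, 0, -0.004, 0, 0.0111, 0, -0.0021, 0, 0.0113, 0, -0.0001, 0]'

```text
time_s: 46.05
eef_pos: [0.5857, -0.0153, 0.1743]
tool_rot: [0.001, -0.071, 0.997, 0.0]
force: [4.4, 4.2, -8.0]
width: 0.0096
grip_force: 24.3
```

>>> jog_arm --plan '[0.0111, 0, 0.0021, 0, 0.0105, 0, 0.004, 0, 0.0096, 0, 0.0058, 0, 0.0084, 0, 0.0076, 0, 0.0069, 0, 0.0089, 0, 0, 0, 0.002, 0, 0, 0, 0, 0, 0, 0, 0, 0]'

```text
time_s: 47.05
eef_pos: [0.539, -0.0219, 0.1451]
tool_rot: [0.0, -0.071, 0.997, -0.0]
force: [-5.3, 5.0, 7.6]
width: 0.0094
grip_force: 27.3
```

>>> jog_arm --plan '[0, 0, 0, 0, 0, 0, 0, 0, 0, 0, -0.02, 0, 0, 0, -0.03, 0, 0, 0, -0.02, 0, 0, 0, 0, 0]' --gripper 0.4

```text
time_s: 47.8
eef_pos: [0.5404, -0.0224, 0.2147]
tool_rot: [0.001, -0.071, 0.997, -0.001]
force: [0.7, -0.0, 0.1]
width: 0.0342
grip_force: 0.0
```

```bash
python3 -c "
from go import *
from beads import *
c=read_camera('scene');a=c['image'][120:250,185:335]
cv2.imwrite('pics/s1.png',cv2.resize(a,None,fx=5,fy=4.6,interpolation=cv2.INTER_CUBIC)[:,:,::-1])
plan(sh(.0825,-.0415,.21),98.13)
"
```

```text
cur phi 98.1 j6 -1.97 pos [ 0.5399 -0.0222  0.2134] | turn -0.0001 then shift x -0.1026 y 0.0858 z 0.0034
```

>>> jog_arm --plan '[0, 0, 0, 0, 0, 0, 0, 0, 0, 0, 0.015, 0, 0, 0, 0.015, 0, 0, 0, 0.01, 0, 0, 0, 0.003, 0, 0, 0, 0.003, 0, 0, 0, 0.002, 0, 0, 0, 0, 0, 0, 0, 0, 0]' --gripper 0

```text
time_s: 49.1
eef_pos: [0.5397, -0.0221, 0.1683]
tool_rot: [0.001, -0.071, 0.997, -0.001]
force: [-9.5, 0.2, 20.2]
width: -0.0002
grip_force: 9.8
```

Blue is shut: 20 N down with the fin top at its nominal height. The yellow cap stood at nearly the same angle as blue did, so I use the same grasp.

>>> jog_arm --plan '[0, 0, -0.015, 0, 0, 0, -0.04, 0, -0.035, 0.029, 0, 0, -0.035, 0.028, 0, 0, -0.032, 0.028, 0, 0, 0, 0, 0, 0, 0, 0, 0, 0]' --gripper 0.4

```text
time_s: 49.98
eef_pos: [0.6286, 0.0764, 0.2206]
tool_rot: [-0.0, -0.071, 0.997, -0.0]
force: [0.2, 0.6, 0.2]
width: 0.034
grip_force: 0.0
```

```bash
python3 -c "
from go import *
from beads import *
plan([.6314,.0771,.1457],98.13)
c=read_camera('scene');a=c['image'][120:250,185:335]
cv2.imwrite('pics/s2.png',cv2.resize(a,None,fx=5,fy=4.6,interpolation=cv2.INTER_CUBIC)[:,:,::-1])
d=read_camera('wrist');cv2.imwrite('pics/w9.png',d['image'][:,:,::-1])
for col in('yellow','blue','red'):
  for ct in blobs(d['image'],col,k=1,amin=60): print(col,ct.min(0),ct.max(0))
"
```

```text
cur phi 98.1 j6 -1.78 pos [0.6286 0.0764 0.2206] | turn -0.0000 then shift x -0.0028 y 0.0003 z 0.0749
yellow [214. 123.] [304. 229.]
yellow [246.  58.] [280. 113.]
blue [ 13. 279.] [ 52. 321.]
blue [85. 26.] [175. 135.]
red [346. 122.] [446. 225.]
red [347.  51.] [382. 100.]
```

View pics/s2.png

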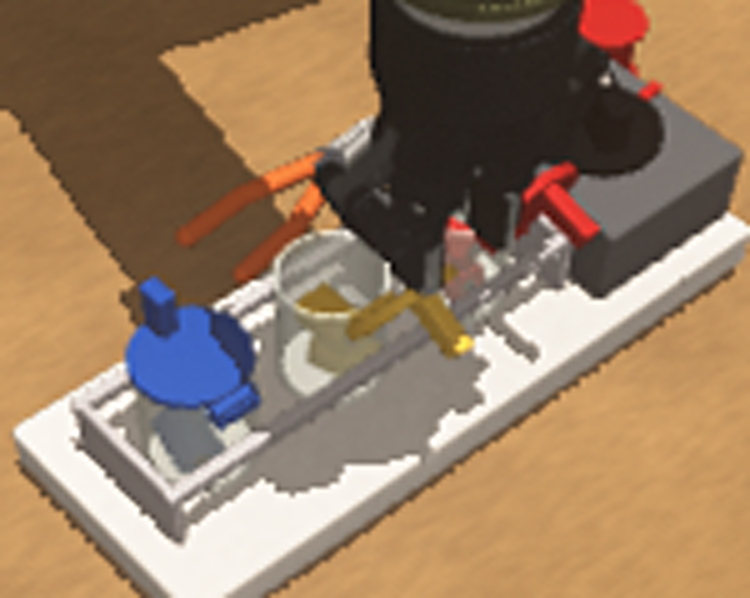

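Blue is shut. The yellow fin hangs below the gripper at crop (455,340). Descending to pinch it.

>>> jog_arm --plan '[-0.001, 0, 0.035, 0, 0, 0, 0.02, 0, 0, 0, 0.018, 0, 0, 0, 0, 0, 0, 0, 0, 0]'

```text
time_s: 50.7
eef_pos: [0.6301, 0.0763, 0.1487]
tool_rot: [0.001, -0.07, 0.998, -0.0]
force: [0.2, 1.1, -0.2]
width: 0.0339
grip_force: 0.0
```

>>> jog_arm --plan '[0, 0, 0, 0, 0, 0, 0, 0, 0, 0, 0, 0, 0, 0, 0, 0, 0, 0, 0, 0]' --gripper 0

```text
time_s: 51.32
eef_pos: [0.6302, 0.0771, 0.1482]
tool_rot: [0.001, -0.071, 0.997, 0.0]
force: [0.6, 3.8, 4.9]
width: 0.0097
grip_force: 30.7
```

>>> jog_arm --plan '[0.0069, 0, -0.009, 0, 0.0083, 0, -0.0076, 0, 0.0096, 0, -0.0059, 0, 0.0105, 0, -0.004, 0, 0.0111, 0, -0.0021, 0, 0.0113, 0, -0.0001, 0]'

```text
time_s: 52.08
eef_pos: [0.5724, 0.0687, 0.1766]
tool_rot: [0.001, -0.071, 0.997, 0.0]
force: [5.0, 5.3, -6.4]
width: 0.009
grip_force: 26.3
```

>>> jog_arm --plan '[0.0111, 0, 0.0021, 0, 0.0105, 0, 0.004, 0, 0.0096, 0, 0.0058, 0, 0.0084, 0, 0.0076, 0, 0.0069, 0, 0.0089, 0, 0, 0, 0.004, 0, 0, 0, 0, 0, 0, 0, 0, 0]'

```text
time_s: 53.08
eef_pos: [0.5248, 0.062, 0.145]
tool_rot: [-0.001, -0.071, 0.997, -0.0]
force: [-8.1, 1.8, 7.8]
width: 0.0099
grip_force: 34.9
```

>>> jog_arm --plan '[0, 0, 0, 0, 0, 0, 0, 0, 0, 0, -0.02, 0, 0, 0, -0.03, 0, 0, 0, -0.02, 0, 0, 0, 0, 0]' --gripper 0.4

```text
time_s: 53.82
eef_pos: [0.5271, 0.0617, 0.2149]
tool_rot: [0.001, -0.071, 0.997, -0.0]
force: [-0.7, 0.2, 0.2]
width: 0.0343
grip_force: 0.0
```

```bash
python3 -c "
from go import *
plan(sh(-.021,-.0415,.165),98.13)"
```

```text
cur phi 98.1 j6 -1.82 pos [0.5271 0.0617 0.2149] | turn -0.0001 then shift x 0.0001 y 0.0009 z 0.0499
```

>>> jog_arm --plan '[0, 0, 0, 0, 0, 0, 0, 0, 0, 0, 0.015, 0, 0, 0, 0.015, 0, 0, 0, 0.01, 0, 0, 0, 0.003, 0, 0, 0, 0.003, 0, 0, 0, 0.002, 0, 0, 0, 0, 0, 0, 0, 0, 0]' --gripper 0

```text
time_s: 55.08
eef_pos: [0.5264, 0.0619, 0.1683]
tool_rot: [0.001, -0.071, 0.997, -0.0]
force: [-9.2, -1.0, 18.8]
width: 0.0002
grip_force: 9.6
```

>>> jog_arm --plan '[0, 0, -0.015, 0, 0, 0, -0.04, 0, -0.036, 0.029, 0, 0, -0.035, 0.029, 0, 0, -0.034, 0.028, 0, 0, 0, 0, 0, 0, 0, 0, 0, 0]' --gripper 0.4

```text
time_s: 55.95
eef_pos: [0.6183, 0.1617, 0.2208]
tool_rot: [-0.0, -0.071, 0.997, -0.0]
force: [0.4, -0.4, -0.2]
width: 0.0344
grip_force: 0.0
```

```bash
python3 -c "
from go import *
plan([.6192,.1615,.1458],98.13)"
```

```text
cur phi 98.1 j6 -1.64 pos [0.6183 0.1617 0.2208] | turn -0.0000 then shift x -0.0009 y -0.0004 z 0.0750
```

>>> jog_arm --plan '[0.0005, 0, 0.035, 0, 0, 0, 0.02, 0, 0, 0, 0.02, 0, 0, 0, 0, 0, 0, 0, 0, 0]'

```text
time_s: 56.58
eef_pos: [0.6182, 0.1615, 0.1472]
tool_rot: [0.001, -0.07, 0.998, -0.0]
force: [0.2, 0.2, 0.8]
width: 0.0342
grip_force: 0.0
```

>>> jog_arm --plan '[0, 0, 0, 0, 0, 0, 0, 0, 0, 0, 0, 0, 0, 0, 0, 0, 0, 0, 0, 0]' --gripper 0

```text
time_s: 57.2
eef_pos: [0.6186, 0.1617, 0.1465]
tool_rot: [0.001, -0.071, 0.997, -0.0]
force: [3.8, -2.0, 5.1]
width: 0.0095
grip_force: 27.7
```

>>> jog_arm --plan '[0.0069, 0, -0.009, 0, 0.0083, 0, -0.0076, 0, 0.0096, 0, -0.0059, 0, 0.0105, 0, -0.004, 0, 0.0111, 0, -0.0021, 0, 0.0113, 0, -0.0001, 0]'

```text
time_s: 57.95
eef_pos: [0.5607, 0.1535, 0.1747]
tool_rot: [0.001, -0.071, 0.997, -0.0]
force: [5.7, -4.8, -6.8]
width: 0.0096
grip_force: 24.2
```

>>> jog_arm --plan '[0.0111, 0, 0.0021, 0, 0.0105, 0, 0.004, 0, 0.0096, 0, 0.0058, 0, 0.0084, 0, 0.0076, 0, 0.0069, 0, 0.0089, 0, 0, 0, 0.003, 0, 0, 0, 0, 0, 0, 0, 0, 0]'

```text
time_s: 58.95
eef_pos: [0.514, 0.1468, 0.1448]
tool_rot: [0.0, -0.071, 0.997, -0.0]
force: [-5.0, -6.7, 9.5]
width: 0.0091
grip_force: 27.7
```

>>> jog_arm --plan '[0, 0, 0, 0, 0, 0, 0, 0, 0, 0, -0.02, 0, 0, 0, -0.03, 0, 0, 0, -0.02, 0, 0, 0, 0, 0]' --gripper 0.4

```text
time_s: 59.7
eef_pos: [0.5151, 0.1475, 0.2142]
tool_rot: [0.001, -0.071, 0.997, 0.0]
force: [-0.7, -0.5, -1.6]
width: 0.0343
grip_force: 0.0
```

>>> jog_arm --plan '[0, 0, 0, 0, 0, 0, 0, 0, 0, 0, 0.015, 0, 0, 0, 0.015, 0, 0, 0, 0.01, 0, 0, 0, 0.003, 0, 0, 0, 0.003, 0, 0, 0, 0.002, 0, 0, 0, 0, 0, 0, 0, 0, 0]' --gripper 0

```text
time_s: 60.95
eef_pos: [0.5144, 0.1472, 0.1682]
tool_rot: [0.001, -0.071, 0.997, -0.0]
force: [-10.8, -2.0, 23.5]
width: 0.0
grip_force: 11.6
```

All three caps are shut (18.8 to 23.5 N down at fin-top height). Now look at the dial.

>>> jog_arm --plan '[0, 0, -0.03, 0, 0, 0, -0.05, 0, -0.01, 0.05, 0, 0, -0.011, 0.05, 0, 0, 0, 0, 0, 0, 0, 0, 0, 0, 0, 0, 0, 0]' --gripper 0.4

```text
time_s: 61.82
eef_pos: [0.5216, 0.2483, 0.2453]
tool_rot: [0.0, -0.07, 0.998, -0.0]
force: [-0.5, -0.1, 0.4]
width: 0.0342
grip_force: 0.0
```

Run:
```python
from go import *
from beads import *
plan(sh(0,.1435,.12),98.13)
c=read_camera('wrist');im=c['image']
p=proj(c,sh(0,.1435,.145));print(p)
k=5;x0,y0=int(p[0])-75,int(p[1])-60
a=cv2.resize(im[y0:y0+120,x0:x0+150],None,fx=k,fy=k,interpolation=cv2.INTER_CUBIC)
cv2.imwrite('pics/d1.png',a[:,:,::-1]);print(x0,y0)
h=cv2.cvtColor(cv2.resize(im,None,fx=4,fy=4,interpolation=cv2.INTER_CUBIC),cv2.COLOR_RGB2HSV)
for nm,m in(('white',cv2.inRange(h,(0,0,150),(180,60,255))),('red',mask(cv2.resize(im,None,fx=4,fy=4,interpolation=cv2.INTER_CUBIC),'red'))):
    for ct in cv2.findContours(m,cv2.RETR_EXTERNAL,cv2.CHAIN_APPROX_NONE)[0]:
        if 100<cv2.contourArea(ct)<6000:
            (u,v),wh,an=cv2.minAreaRect(ct);q=np.array([u,v])/4-.375
            if np.linalg.norm(q-p)<80:
                b=cv2.boxPoints(((u,v),wh,an))/4-.375;print(nm,q.round(1),np.array(wh)/4,b.round(1).tolist())
```

```text
cur phi 98.0 j6 -1.47 pos [0.5216 0.2483 0.2453] | turn -0.0005 then shift x 0.0000 y 0.0005 z 0.1253
[258.06500249 193.57383014]
183 133
white [303.6 183.6] [13.25942993  6.9855938 ] [[296.8999938964844, 186.89999389648438], [297.1000061035156, 179.89999389648438], [310.3999938964844, 180.39999389648438], [310.1000061035156, 187.39999389648438]]
white [264.7 179.9] [ 4.13672543 26.83281517] [[256.79998779296875, 191.0], [268.79998779296875, 167.0], [272.5, 168.8000030517578], [260.5, 192.8000030517578]]
white [300.5 162.8] [16.80392265 19.3742981 ] [[289.70001220703125, 156.0], [308.79998779296875, 153.0], [311.3999938964844, 169.60000610351562], [292.29998779296875, 172.60000610351562]]
white [272.1 152.8] [ 3.46590519 12.18657017] [[267.79998779296875, 157.5], [273.29998779296875, 146.60000610351562], [276.3999938964844, 148.10000610351562], [270.8999938964844, 159.0]]
red [305.  175.8] [ 8.998456   18.58255196] [[295.5, 171.89999389648438], [314.0, 170.8000030517578], [314.6000061035156, 179.8000030517578], [296.0, 180.89999389648438]]
```

View pics/d1.png

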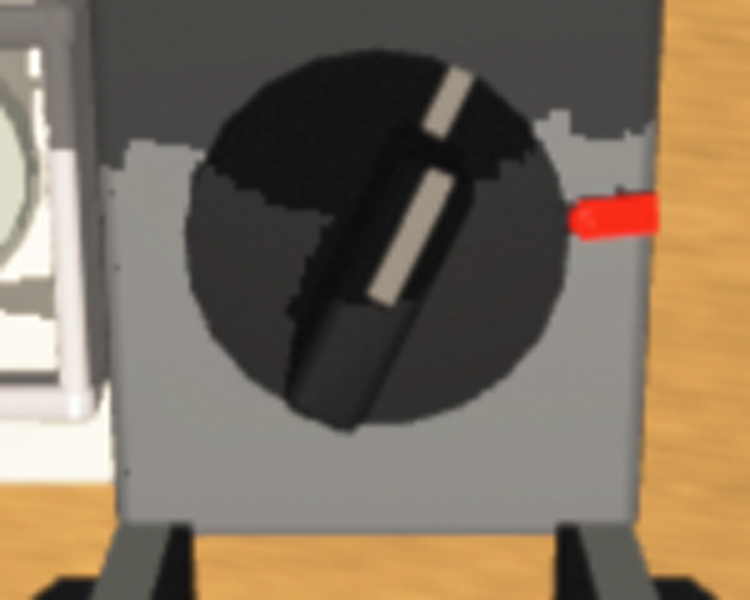

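The pointer's outer end is at crop (462,70), the mark tip at (572,222) and the dial's centre near (378,237). I'll work out the angles by ray casting.

Run:
```python
from go import *
from beads import *
c=read_camera('wrist');z=.111
im=c['image']
def f(u,v,zz=z): 
    p=on(c,(183+(u+.5)/5-.5,133+(v+.5)/5-.5),zz)[:2]
    d=p-O;return np.array([np.cos(YAW)*d[0]+np.sin(YAW)*d[1],-np.sin(YAW)*d[0]+np.cos(YAW)*d[1]])
L,Rr,T,B=f(187,240),f(568,240),f(378,50),f(378,425)
cen=np.array([(T[0]+B[0])/2,(L[1]+Rr[1])/2]);print('cen',cen,L,Rr,T,B)
ang=lambda a,b:np.degrees(np.arctan2((b-a)[1],-(b-a)[0]))
print('ptr',ang(cen,f(462,68)),'line',ang(f(430,135),f(462,68)),'bartop',ang(f(383,303,.145),f(441,170,.145)),'mark',ang(cen,f(570,221)),'tab',ang(f(575,220),f(655,215)),np.linalg.norm(f(462,68)-cen),np.linalg.norm(f(570,221)-cen))
```

```text
cen [-0.00062787  0.14358806] [-0.00141151  0.1102344 ] [-0.00129506  0.17694172] [-0.03458618  0.14371236] [0.03333044 0.14363853]
ptr 24.960138942194252 line 24.843081446091066 bartop 22.649568499013046 mark 83.04954499703106 tab 86.40708437322317 0.03406337786375158 0.03383844117041559
```

>>> jog_arm --plan '[0, 0, 0, 0.046, 0, 0, 0, 0.046, 0, 0, 0, 0.046, 0, 0, 0.04, 0, 0, 0, 0.04, 0, 0, 0, 0.03, 0, 0, 0, 0.015, 0, 0, 0, 0, 0, 0, 0, 0, 0]'

```text
time_s: 63.05
eef_pos: [0.5222, 0.2492, 0.1214]
tool_rot: [0.001, 0.145, 0.989, 0.0]
force: [0.1, 0.4, 0.1]
width: 0.0342
grip_force: 0.0
```

Run:
```python
from go import *
plan(sh(-.0003,.1436,.119),98.13-25)
```

```text
cur phi 73.3 j6 -1.04 pos [0.5222 0.2492 0.1214] | turn 0.0008 then shift x 0.0008 y -0.0007 z 0.0024
```

Grip the bar and turn 58.5° clockwise (0.325).

>>> jog_arm --plan '[0.0007, -0.0006, 0.001, 0, 0, 0, 0, 0, 0, 0, 0, 0, 0, 0, 0, 0, 0, 0, 0, 0, 0, 0, 0, 0]' --gripper 0 --grip_force 30

```text
time_s: 63.8
eef_pos: [0.521, 0.2489, 0.1201]
tool_rot: [0.001, 0.145, 0.989, 0.0]
force: [-1.0, -1.0, 6.3]
width: 0.0132
grip_force: 31.2
```

>>> jog_arm --plan '[0, 0, 0, 0.04, 0, 0, 0, 0.04, 0, 0, 0, 0.04, 0, 0, 0, 0.04, 0, 0, 0, 0.04, 0, 0, 0, 0.04, 0, 0, 0, 0.04, 0, 0, 0, 0.045, 0, 0, 0, 0, 0, 0, 0, 0, 0, 0, 0, 0]'

```text
time_s: 65.18
eef_pos: [0.5216, 0.2495, 0.1201]
tool_rot: [0.001, 0.609, 0.793, 0.002]
force: [2.8, 3.9, 5.5]
width: 0.0136
grip_force: 31.2
```

>>> jog_arm --plan '[0, 0, 0, 0, 0, 0, 0, 0, 0, 0, 0, 0, 0, 0, -0.04, 0, 0, 0, -0.045, 0, 0, 0, -0.04, 0, 0, 0, 0, -0.055, 0, 0, 0, -0.055, 0, 0, 0, -0.055, 0, 0, 0, -0.055, 0, 0, 0, -0.055, 0, 0, 0, -0.055]' --gripper 0.4

```text
time_s: 66.68
eef_pos: [0.5205, 0.2486, 0.2439]
tool_rot: [-0.0, 0.135, 0.991, -0.0]
force: [0.1, -0.1, -0.2]
width: 0.034
grip_force: 0.0
```

Run:
```python
from go import *
from beads import *
plan(sh(-.0003,.1436,.119),98.13-83.5)
c=read_camera('wrist');im=c['image']
p=proj(c,sh(0,.1435,.111));print(p)
k=5;x0,y0=int(p[0])-75,int(p[1])-60
a=cv2.resize(im[y0:y0+120,x0:x0+150],None,fx=k,fy=k,interpolation=cv2.INTER_CUBIC)
cv2.imwrite('pics/d2.png',a[:,:,::-1]);print(x0,y0)
import pickle;pickle.dump((c,x0,y0),open('d2.pkl','wb'))
```

```text
cur phi 74.5 j6 -1.06 pos [0.5205 0.2486 0.2439] | turn 0.3328 then shift x -0.0000 y 0.0007 z 0.1249
[258.1263196  183.77271929]
183 123
```

View pics/d2.png

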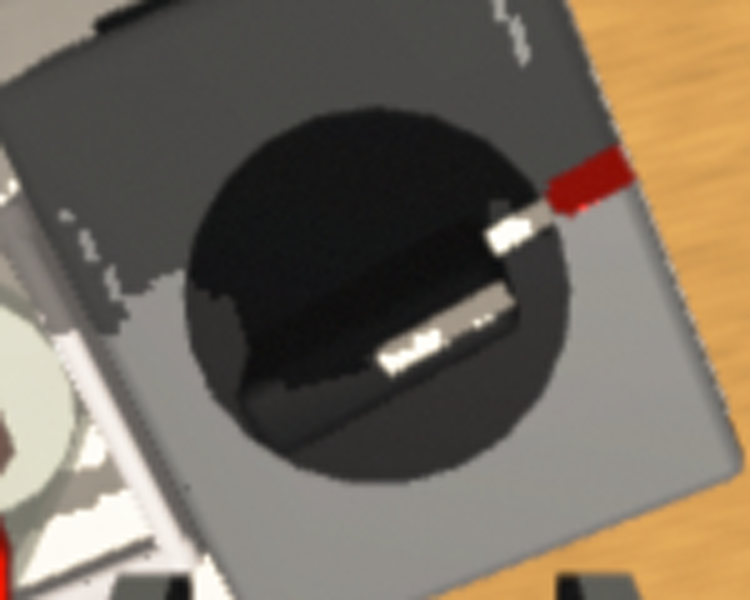

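The pointer end is at crop (549,211) and the red tab's inner tip at (558,201), so they nearly coincide. I'll quantify the gap from masks.

Run:
```python
from h import *
import pickle
c,x0,y0=pickle.load(open('d2.pkl','rb'))
k=5;a=cv2.resize(c['image'],None,fx=k,fy=k,interpolation=cv2.INTER_CUBIC)
m=mask(a,'red',120,40);h=cv2.cvtColor(a,cv2.COLOR_RGB2HSV);w=cv2.inRange(h,(0,0,110),(180,90,255))
def sel(m,u0,u1,v0,v1):
    q=np.zeros_like(m);q[y0*k+v0:y0*k+v1,x0*k+u0:x0*k+u1]=m[y0*k+v0:y0*k+v1,x0*k+u0:x0*k+u1];return np.argwhere(q)[:,::-1]
def W(P):
    P=(P+.5)/k-.5;X=np.array([on(c,p,.111)[:2] for p in P]);return (X-sh(0,0,0)[:2])@np.array([[np.cos(YAW),-np.sin(YAW)],[np.sin(YAW),np.cos(YAW)]])
cen=np.array([-.0006,.1436])
for n,P in(('tab',sel(m,530,650,130,230)),('line',sel(w,480,556,190,262))):
    X=W(P)-cen;r_=np.linalg.norm(X,axis=1);t=np.degrees(np.arctan2(X[:,1],-X[:,0]))
    for lo,hi in((.024,.029),(.029,.034),(.035,.038),(.038,.042),(.042,.05)):
        s=(r_>lo)&(r_<hi)
        if s.sum()>20: print(n,lo,s.sum(),t[s].mean().round(2),t[s].min().round(1),t[s].max().round(1))
# circle centre check
g=cv2.inRange(h,(0,0,0),(180,255,62))
```

```text
tab 0.035 665 82.75 77.0 88.7
tab 0.038 1016 82.97 77.3 88.6
tab 0.042 1909 83.07 78.0 88.0
line 0.024 900 84.87 78.6 91.7
line 0.029 754 84.68 80.3 89.8
```

The pointer overshoots by about 1.9°. I'll regrip, turn back 0.01 (1.8°), release and check.

>>> jog_arm --plan '[0, 0, 0, 0.055, 0, 0, 0, 0.055, 0, 0, 0, 0.055, 0, 0, 0, 0.055, 0, 0, 0, 0.055, 0, 0, 0, 0.055, 0, 0, 0.04, 0, 0, 0, 0.04, 0, 0, 0, 0.03, 0, 0, 0, 0.014, 0, 0, 0, 0, 0, 0, 0, 0, 0]'

```text
time_s: 68.22
eef_pos: [0.5213, 0.2489, 0.1214]
tool_rot: [0.001, 0.61, 0.792, 0.001]
force: [0.3, 0.7, -0.2]
width: 0.0341
grip_force: 0.0
```

>>> jog_arm --plan '[0, 0, 0, 0, 0, 0, 0, 0, 0, 0, 0, 0, 0, 0, 0, 0, 0, 0, 0, 0, 0, 0, 0, -0.005, 0, 0, 0, -0.005, 0, 0, 0, 0, 0, 0, 0, 0, 0, 0, 0, 0]' --gripper 0

```text
time_s: 69.47
eef_pos: [0.5216, 0.2491, 0.1213]
tool_rot: [0.001, 0.598, 0.802, 0.001]
force: [3.5, 2.0, 6.2]
width: 0.0137
grip_force: 33.1
```

>>> jog_arm --plan '[0, 0, 0, 0, 0, 0, 0, 0, 0, 0, 0, 0, 0, 0, -0.04, 0, 0, 0, -0.045, 0, 0, 0, -0.039, 0, 0, 0, 0, -0.055, 0, 0, 0, -0.055, 0, 0, 0, -0.055, 0, 0, 0, -0.055, 0, 0, 0, -0.055, 0, 0, 0, -0.045]' --gripper 0.4

```text
time_s: 70.97
eef_pos: [0.5205, 0.2488, 0.2439]
tool_rot: [-0.0, 0.135, 0.991, -0.0]
force: [0.3, 0.2, -0.1]
width: 0.0342
grip_force: 0.0
```

Run:
```python
from h import *
from station import r,read_camera
c=read_camera('wrist');p=proj(c,sh(0,.1435,.111))
x0,y0=int(p[0])-75,int(p[1])-60
k=5;a=cv2.resize(c['image'],None,fx=k,fy=k,interpolation=cv2.INTER_CUBIC)
m=mask(a,'red',120,40);h=cv2.cvtColor(a,cv2.COLOR_RGB2HSV);w=cv2.inRange(h,(0,0,110),(180,90,255))
def sel(m,u0,u1,v0,v1):
    q=np.zeros_like(m);q[y0*k+v0:y0*k+v1,x0*k+u0:x0*k+u1]=m[y0*k+v0:y0*k+v1,x0*k+u0:x0*k+u1];return np.argwhere(q)[:,::-1]
def W(P):
    P=(P+.5)/k-.5;X=np.array([on(c,p,.111)[:2] for p in P]);return (X-sh(0,0,0)[:2])@np.array([[np.cos(YAW),-np.sin(YAW)],[np.sin(YAW),np.cos(YAW)]])
cen=np.array([-.0006,.1436])
for n,P in(('tab',sel(m,520,660,110,250)),('line',sel(w,470,560,170,275))):
    X=W(P)-cen;r_=np.linalg.norm(X,axis=1);t=np.degrees(np.arctan2(X[:,1],-X[:,0]))
    for lo,hi in((.024,.029),(.029,.034),(.035,.038),(.038,.042)):
        s=(r_>lo)&(r_<hi)&(abs(t-84)<14)
        if s.sum()>20: print(n,lo,s.sum(),t[s].mean().round(2),t[s].min().round(1),t[s].max().round(1))
t=read_camera('scene')['image'][100:260,170:360]
d=a[y0*k:y0*k+600,x0*k:x0*k+750]
o=np.vstack([cv2.resize(t,(400,337)),cv2.resize(d,(400,263))])
cv2.imwrite('pics/f.png',o[:,:,::-1]);print(r.observe()['time_s'])
```

```text
tab 0.035 647 82.75 77.1 88.3
tab 0.038 1024 83.02 77.4 88.7
line 0.024 895 83.05 76.8 89.6
line 0.029 748 82.96 78.3 94.0
71.075
```

View pics/f.png

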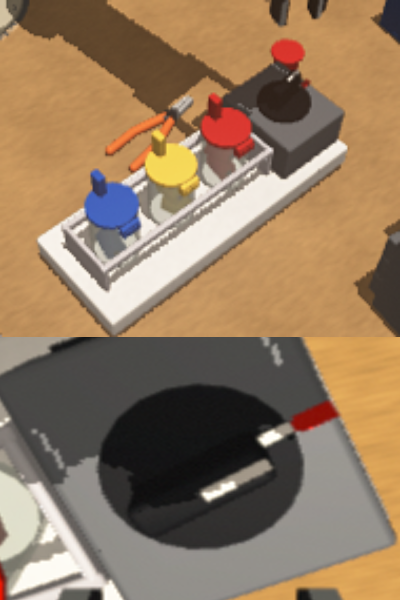

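The final picture shows all three caps shut flat, at (112,205), (172,163) and (227,125). The pointer now points straight at the red tab, within about 0.2°, and the gripper touches nothing.

```bash
python3 -c "
from station import ticket
print(ticket.job_done())"
```

```text
the job is handed in; nothing more can be done
None
```

The job is handed in at about 71 s: all five beads are in their matching tubes, all three caps were pressed shut, and the dial was then set to within about 0.2° of the red mark; pliers, spool, glue, jar and look-alikes were not touched.

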